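# Pop open the key box and put the car key away

## Robot

A 7-joint arm with a two-finger parallel gripper is mounted at the origin on the work surface. World frame = base frame: x ahead of the robot, y to its left, z up, the work surface at z = 0. Lengths are in m, angles in degrees, forces in N, time in s.
With the tool pointing down it reaches from about 0.4 to 0.925 m from the base axis. Payload 4.1 kg.
Tool frame: the origin (TCP) lies midway between the tips of the shut fingers; the grasp point (between the pads) lies 19 mm behind it (env.tcp_to_grasp is the distance from the TCP to the grasp point, in m); z points along the fingers, y is the direction in which the jaws open and shut (so a half turn about z gives the same grasp; the last joint's range is limited). The gripper opens to 85 mm and grips with 20 to 120 N. Pads are 22 mm wide; open, the fingers measure 114 mm over their backs; the gripper's body (76 mm by 85 mm) begins 54 mm behind the grasp point. The pads swing forward as they close: fully open they stand 13 mm farther back than shut.
Start: joints at [59.53, 22.827, 2.584, 88.041, -1.071, 69.15, -2.905], TCP at [0.273, -0.59, 0.231] pointing down, gripper open.
Joint ranges: [-161.44, 161.44], [-28.35, 127.94], [-78.24, 83.42], [0, 140.83], [-78.03, 258.03], [13.02, 114.36], [-168.23, 168.23]. Speed limits (degrees/s): [147.25, 147.25, 180, 180, 180, 180, 180].

## Interface

Orientations are given as a 3x3 rotation matrix whose columns are the frame's x, y, z axes.
In Python, from cell import env, cams gives the robot as it stands. The module is installed in compiled form; this text tells all that it offers.
- The arm moves only by the shell command python3 -m crank 'ROWS'. ROWS is JSON, a list of rows, each an object of numbers: "wx", "wy", "wz": the turn, a rotation vector about the world's x, y, z in degrees; "tx", "ty", "tz": the shift along the world's x, y, z in m; "hand": the finger opening in m, from 0 to 0.0854. A call has 1 to 8 rows; each row is the pose to reach, as a shift and turn from the pose commanded when the call began; what a row does not reach only later rows make up. A row lasts 1/12 s, in which the tool goes at most 41.7 mm and 7.16 degrees, less where a joint would pass 70% of its speed; a pose out of reach is approached as far as the arm can. A call with a gripper value outside its range is refused whole. The fingers move at their own pace and stop on an object; the grip force is fixed at half the most. Time passes only in rows, so rows that repeat a pose let the fingers close. It gives the time, the measured TCP pose, the force and the opening at its end, in the units of the state.
- env.sense(): the state, without advancing time (a new reading comes with each control period).
- cams.capture(name): name is "scene" or "side" or "wrist"; returns (picture, depth): 420x560x3 uint8, blue, green, red; 420x560 float32, m along the optical axis (not along the pixel's ray), 0 where there is no reading.
- cams.camera_model(name): a dict with "vertical_fov" (degrees; the focal length in pixels is half the picture's height over the tangent of half this angle, whatever the lens; pixels are square), "cx", "cy" (the principal point, pixels), "cam_to_world" (4x4, takes a point from camera to world coordinates). Camera axes: x right, y down, z forward; pixel columns grow to the right and rows downward; lengths in m; the calibration is good to about 2 mm. The wrist camera is an equidistant fisheye: a pixel r from the principal point sees the ray r / f radians off the axis. A picture is of the moment at which its call begins: read the wrist's pose just before it. camera_model takes no time and is no camera call; for the wrist camera it gives the pose at the moment of the call.
- env.sign_off(): hands the job in, once; it reports no verdict.
The state is a dict: "t": time; "q": joint angles; "joint_vel": joint speeds; "effort": joint torques, N m; "position": TCP position; "ee_rot": TCP orientation; "force": force on the tool from outside, world axes, zero at the start; "torque": the same for the moment, N m; "width": finger opening in m.
Only numpy, scipy, OpenCV 4.12 (cv2) and the standard library are available. Lean on these libraries where they do the work, as an engineer would, in place of code of your own. Each camera call takes 0.05 s, during which the arm holds its last target. There are 200 camera calls.

## Task

The walnut key box on the shoe cabinet is latched shut. Press its release button so that the sprung lid pops half open, then steady the lid and ease it all the way back until it stands fully open against its stop, without letting it slam. Then lay the car key flat inside the box, leave the lid standing open, and do not disturb the other things on the cabinet.

Things in the scene. Friction and masses are not known exactly. Their poses are not given: they have to be found in the camera images.
- box_floor (a point): Centre of the key box's inner floor, 10 mm above the cabinet top; z up, x from the box's front (button side, towards the robot) to its hinge side. Fixed walnut box 180 mm deep (x), 204 wide (y), rim 62 mm high, 71 with lid shut. Inside: 120 (x) by 180 (y), 52 deep. In front of the inside a solid ledge, 45 mm deep and as high as the rim, carries the button.
- release_top (a point): Top centre of the release button: a round aluminium push button, 24 mm in diameter, in a round brass housing 40 mm across on the front ledge of the key box, 25 mm in front of the lid's front edge and midway along it. It is pressed straight down.
- release (a joint): Travel of the release button in m: 0 when out, 0.006 when fully down. It springs back when let go; fully down takes 4.5 N, and the latch lets go at about 0.004.
- lid (a joint): Lid angle in rad: 0 shut and latched. Released, a damped pin lifts it in about 1 s to about 0.75 (front edge up some 90 mm), where it rests. From there push it by hand; it stops at 1.75, leaning slightly back. Hinge friction holds it where it is left above about 1.3; let go below that, it sinks back to about 0.75.
- lid_edge (a point): Middle of the front edge of the lid, on its underside. The lid is a flat walnut panel 204 mm wide, 9 mm thick, 130 mm from the hinge axis to this edge. This frame turns with the lid and equals the box's axes when shut: -x points from hinge to edge, z out of the lid's upper face.
- lid_hinge (a point): Middle of the lid's hinge axis, at the back rim of the key box, 62 mm above the cabinet top. The axis runs along y; the frame is that of the box (x away from the front, z up).
- carkey_center (a point): Centre of the car key: a loose flat black plastic fob, 66 mm long (its x axis), 36 mm wide (y), 16 mm thick (z), 60 g, with a small metal loop at its +x end that sticks out a further 7 mm. It lies flat on the cabinet top, this point 8 mm above it.
- flashlight: Bystander: aluminium flashlight lying on its side, 96 mm long along x, 31 mm at its head.
- polish_tin: Bystander: round flat steel shoe polish tin, 68 mm in diameter, 24 mm high.
- dish: Bystander: white ceramic key dish, 110 mm in diameter, 28 mm high.
- vase: Bystander: empty glass bud vase, 68 mm at its widest, 130 mm high, standing upright.
- shoehorn: Bystander: red plastic shoehorn lying flat, 215 mm long along x, 40 mm wide.
- shoe_brush: Bystander: hand brush with a wooden handle, lying on the cabinet.
- seal_case: Bystander: small wooden seal case, 75 x 24 x 20 mm.

How it is judged (in metres and radians):
On the way, in this order (a step that is already met when the one before it is completed fails the run):
1. the latch is released and the lid has popped up (value of joint lid above 0.45 rad), for 0.1 s.
2. the lid stands fully open and still (value of joint lid above 1.6 rad and velocity of joint lid between -0.15 and 0.15 rad/s), for 0.3 s.
At the end, for the whole second after the job is handed in: The lid stands open beyond 1.6 rad (its stop is at 1.75), and the car key lies still on the inner floor of the key box: its centre inside the walls, less than 16 mm above the floor, flat within 0.25 rad (either face up), let go of (value of joint lid above 1.6 rad and x of carkey_center in the frame of box_floor between -0.06 and 0.06 m and y of carkey_center in the frame of box_floor between -0.09 and 0.09 m and z of carkey_center in the frame of box_floor below 0.016 m and angle between the z axis of carkey_center and the z axis of box_floor, either way round below 0.25 rad and linear speed of carkey below 0.02 m/s); the robot touches nothing.
It fails at once if the lid is slammed back: it moves faster than 3 rad/s when more than 1.3 rad open (value of joint lid above 1.3 rad and velocity of joint lid above 3 rad/s).
It fails at once if the vase is tipped by more than 0.3 rad (angle between vase's own z axis and vertical above 0.3 rad).
It fails at once if a bystander is moved by more than 30 mm (distance of any of flashlight, polish_tin, dish, vase, shoehorn, shoe_brush, seal_case from where it was at the start of the episode above 0.03 m).
It also fails if it takes over 64 s, if anything falls off the work surface, if the arm or the gripper's body presses on something with over 40 N, if the wrist force passes 120 N, or if a joint passes its speed limit or range.

## Working session

There is one attempt and no reset: what is moved stays moved. The work goes in short steps, Python scripts to look and compute and a shell command to move; the robot and the scene stay as the last step left them, time stands still between calls to the robot, and variables do not carry over. Pictures are saved under pics/ and viewed, about 8 in all and at most 12, crops included, and the job is handed in when it is done.

```bash
mkdir -p pics; cat > h.py <<'E'
import numpy as np, cv2
from cell import env, cams
def snap(n,f):
    m=cams.camera_model(n); p,d=cams.capture(n); cv2.imwrite(f'pics/{f}.png',p); np.savez(f'pics/{f}.npz',d=d,p=p,**{k:np.array(v) for k,v in m.items()}); return p,d,m
def pt(f,u,v,z=None,fish=False,r=2):
    m=np.load(f'pics/{f}.npz'); d=m['d']; F=d.shape[0]/2/np.tan(np.radians(m['vertical_fov'])/2)
    a,b=u-m['cx'],v-m['cy']
    if fish:
        rr=np.hypot(a,b)+1e-9; th=rr/F; ray=np.array([a/rr*np.tan(th),b/rr*np.tan(th),1])
    else: ray=np.array([a/F,b/F,1])
    T=m['cam_to_world']
    if z is not None:
        w=T[:3,:3]@ray; return T[:3,3]+w*(z-T[2,3])/w[2]
    w=d[int(v)-r:int(v)+r+1,int(u)-r:int(u)+r+1]; w=w[w>0]
    return T[:3,:3]@(ray*np.median(w))+T[:3,3]
E
python3 - <<'E'
from h import *
np.set_printoptions(precision=3,suppress=True)
a=snap('scene','s0'); b=snap('side','d0')
for x in(a,b):print(x[2]['vertical_fov'],x[2]['cam_to_world'])
print(env.sense())
E
```

```text
46.92803791831299 [[-0.519  0.584 -0.623  1.367]
 [ 0.855  0.358 -0.376  0.394]
 [ 0.004 -0.728 -0.685  0.926]
 [ 0.     0.     0.     1.   ]]
43.97267908641166 [[ 0.997 -0.066  0.036  0.518]
 [-0.073 -0.732  0.678 -1.159]
 [-0.019 -0.678 -0.734  1.295]
 [ 0.     0.     0.     1.   ]]
{'t': 0.1, 'q': array([59.527, 22.869,  2.583, 88.107, -1.073, 69.149, -2.904]), 'joint_vel': array([ 0.046,  0.039,  0.084, -0.16 , -0.001, -0.019, -0.018]), 'effort': array([  0.005, -47.626,   1.371, -25.495,   0.012,   0.005,  -0.   ]), 'position': array([ 0.272, -0.59 ,  0.23 ]), 'ee_rot': array([[ 0.908,  0.42 , -0.001],
       [ 0.42 , -0.908,  0.002],
       [-0.   , -0.002, -1.   ]]), 'force': array([-0.83 ,  0.127,  0.411]), 'torque': array([0.009, 0.052, 0.027]), 'width': 0.08541030642057464}
```

View pics/s0.png

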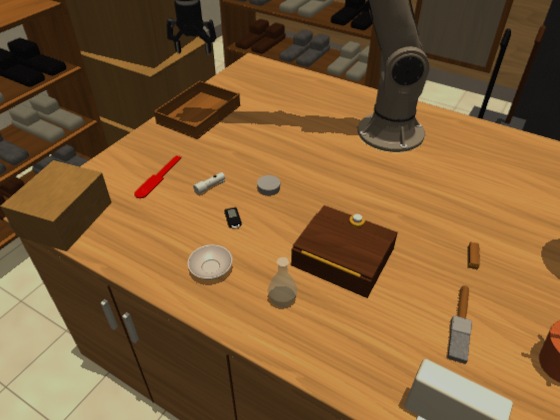

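View pics/d0.png

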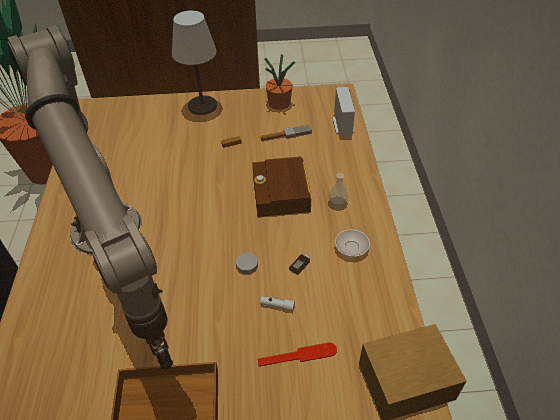

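The scene view shows the box (button about 358,219; key 233,217; vase 283,285; dish 210,264). In the side view the button is at about 260,180, the key at 299,264, and the vase at 338,190 beyond the hinge side. Next I'll enlarge the side view.

```bash
python3 - <<'E'
from h import *
np.set_printoptions(precision=3,suppress=True)
a=cv2.imread('pics/d0.png')[145:285,225:385]; b=cv2.imread('pics/s0.png')[195:300,210:410]
A=cv2.resize(a,None,fx=4,fy=4,interpolation=2); cv2.imwrite('pics/c0.png',A)
for n,f,u,v,z in [('btn','s0',358,218,None),('btn','d0',260,179,None),('key','s0',233,216,None),('key','d0',299,264,None),('tin','d0',247,262,None),('dish','d0',352,245,None),('vase','d0',338,200,0.05)]:
    print(n,f,pt(f,u,v,z), pt(f,u,v,r=1))
E
```

```text
btn s0 [0.523 0.11  0.085] [0.524 0.111 0.086]
btn d0 [0.518 0.099 0.08 ] [0.518 0.1   0.08 ]
key s0 [ 0.626 -0.204  0.018] [ 0.626 -0.204  0.018]
key d0 [ 0.619 -0.216  0.016] [ 0.619 -0.217  0.017]
tin d0 [ 0.462 -0.201  0.024] [ 0.462 -0.201  0.024]
dish d0 [ 0.794 -0.148  0.004] [ 0.794 -0.148  0.004]
vase d0 [0.769 0.007 0.05 ] [0.771 0.013 0.043]
```

View pics/c0.png

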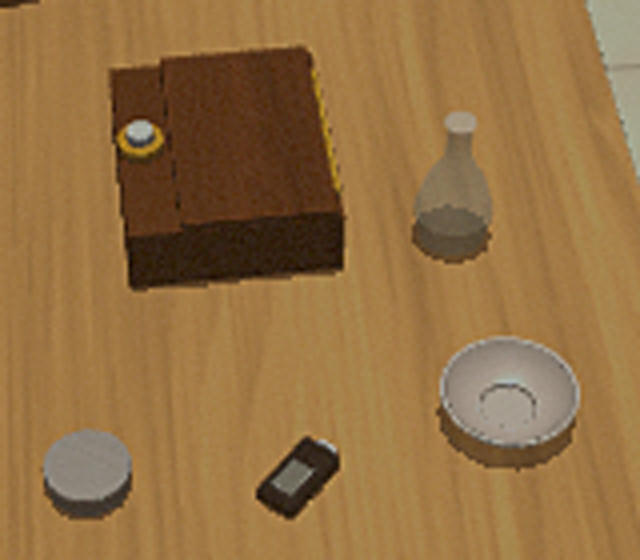

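The crop shows lid corners at (164,58), (308,48), (342,211), (181,223), ledge corners at (110,70) and (128,233), the button top at (140,130), and the key from (275,503) to (325,448).

```bash
python3 - <<'E'
from h import *
np.set_printoptions(precision=3,suppress=True)
def c(n,u,v,z): print(n,pt('d0',225+u/4,145+v/4,z))
for n,u,v,z in [('FL',164,58,.071),('HL',308,48,.071),('HR',342,211,.071),('FR',181,223,.071),('ledgeL',110,70,.062),('ledgeR',128,233,.062),('btn',140,130,.08),('k0',275,503,.016),('k1',325,448,.016),('kc',298,476,.016),
 ('kcorA',257,492,.016),('kcorB',291,514,.016),('kcorC',339,462,.016),('kcorD',306,437,.016),('vaseTop',460,123,.13)]: c(n,u,v,z)
E
```

```text
FL [0.543 0.205 0.071]
HL [0.67  0.206 0.071]
HR [0.678 0.006 0.071]
FR [0.546 0.004 0.071]
ledgeL [0.495 0.203 0.062]
ledgeR [0.503 0.005 0.062]
btn [0.518 0.106 0.08 ]
k0 [ 0.601 -0.24   0.016]
k1 [ 0.644 -0.192  0.016]
kc [ 0.62  -0.216  0.016]
kcorA [ 0.588 -0.229  0.016]
kcorB [ 0.612 -0.251  0.016]
kcorC [ 0.653 -0.206  0.016]
kcorD [ 0.63  -0.18   0.016]
vaseTop [0.776 0.038 0.13 ]
```

```bash
python3 -m crank '[{"tx":0.115,"ty":0.31,"wz":-24.8,"hand":0},{"tx":0.115,"ty":0.31,"wz":-24.8,"hand":0},{"tx":0.115,"ty":0.31,"wz":-24.8,"hand":0},{"tx":0.115,"ty":0.31,"wz":-24.8,"hand":0},{"tx":0.115,"ty":0.31,"wz":-24.8,"hand":0},{"tx":0.115,"ty":0.31,"wz":-24.8,"hand":0},{"tx":0.115,"ty":0.31,"wz":-24.8,"hand":0},{"tx":0.115,"ty":0.31,"wz":-24.8,"hand":0}]'
```

```text
validation failed for argument at $[0]...
```

```bash
python3 -m crank '[{"wx":0,"wy":0,"wz":-7,"tx":0.014,"ty":0.038,"tz":0,"hand":0}]'; python3 -m crank --help | head -20
```

```text
t: 0.18
position: [0.2809, -0.5581, 0.2301]
ee_rot: [[0.956, 0.295, -0.004], [0.295, -0.956, -0.005], [-0.005, 0.003, -1.0]]
force: [0.1, -0.2, 1.1]
width: 0.0755invalid input: not JSON, or not a number
```

```bash
python3 -m crank '[{"wx":0,"wy":0,"wz":-7,"tx":0.014,"ty":0.038,"tz":0,"hand":0},{"wx":0,"wy":0,"wz":-14,"tx":0.028,"ty":0.076,"tz":0,"hand":0},{"wx":0,"wy":0,"wz":-17.8,"tx":0.042,"ty":0.114,"tz":0,"hand":0},{"wx":0,"wy":0,"wz":-17.8,"tx":0.056,"ty":0.152,"tz":0,"hand":0},{"wx":0,"wy":0,"wz":-17.8,"tx":0.070,"ty":0.190,"tz":0,"hand":0},{"wx":0,"wy":0,"wz":-17.8,"tx":0.084,"ty":0.228,"tz":0,"hand":0},{"wx":0,"wy":0,"wz":-17.8,"tx":0.098,"ty":0.266,"tz":0,"hand":0},{"wx":0,"wy":0,"wz":-17.8,"tx":0.112,"ty":0.304,"tz":0,"hand":0}]'
python3 -m crank '[{"wx":0,"wy":0,"wz":0,"tx":0.014,"ty":0.038,"tz":0,"hand":0},{"wx":0,"wy":0,"wz":0,"tx":0.028,"ty":0.076,"tz":0,"hand":0},{"wx":0,"wy":0,"wz":0,"tx":0.042,"ty":0.114,"tz":0,"hand":0},{"wx":0,"wy":0,"wz":0,"tx":0.056,"ty":0.152,"tz":0,"hand":0},{"wx":0,"wy":0,"wz":0,"tx":0.070,"ty":0.190,"tz":0,"hand":0},{"wx":0,"wy":0,"wz":0,"tx":0.084,"ty":0.228,"tz":0,"hand":0},{"wx":0,"wy":0,"wz":0,"tx":0.098,"ty":0.266,"tz":0,"hand":0},{"wx":0,"wy":0,"wz":0,"tx":0.108,"ty":0.304,"tz":0,"hand":0}]'
```

```text
t: 0.85
position: [0.3986, -0.246, 0.2312]
ee_rot: [[1.0, -0.0, -0.0], [-0.0, -1.0, -0.0], [-0.0, 0.0, -1.0]]
force: [0.1, 0.5, 0.8]
width: 0.0
t: 1.52
position: [0.5071, 0.0577, 0.2312]
ee_rot: [[1.0, -0.0, 0.0], [-0.0, -1.0, -0.0], [0.0, 0.0, -1.0]]
force: [0.6, 0.6, -0.7]
width: -0.0003
```

```bash
python3 -m crank '[{"wx":0,"wy":0,"wz":0,"tx":0.005,"ty":0.025,"tz":-0.03,"hand":0},{"wx":0,"wy":0,"wz":0,"tx":0.010,"ty":0.05,"tz":-0.06,"hand":0},{"wx":0,"wy":0,"wz":0,"tx":0.010,"ty":0.05,"tz":-0.09,"hand":0},{"wx":0,"wy":0,"wz":0,"tx":0.010,"ty":0.05,"tz":-0.11,"hand":0},{"wx":0,"wy":0,"wz":0,"tx":0.010,"ty":0.05,"tz":-0.11,"hand":0}]'
python3 - <<'E'
from h import *
snap('wrist','w0');p,_,_=snap('side','d1')
p2=cv2.imread('pics/w0.png')
c=cv2.resize(p[120:240,220:340],None,fx=3,fy=3)
cv2.imwrite('pics/m1.png',np.hstack([cv2.resize(p2,(480,360)),c[:, :320]]))
E
```

```text
t: 1.93
position: [0.5126, 0.1054, 0.1166]
ee_rot: [[1.0, 0.002, -0.01], [0.002, -1.0, -0.002], [-0.01, 0.002, -1.0]]
force: [-1.6, -1.1, 0.2]
width: 0.0002
```

View pics/m1.png

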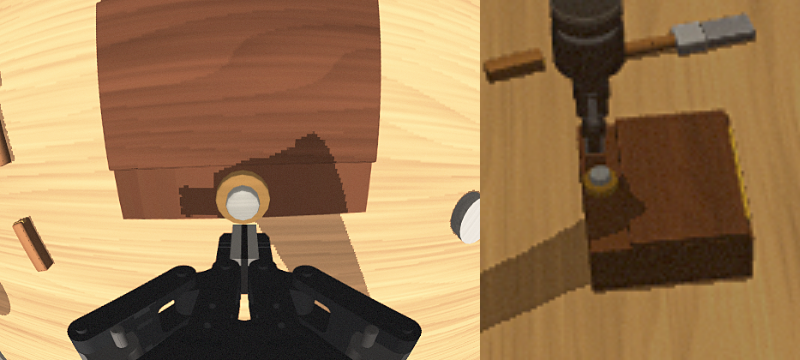

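The wrist view shows the button centre at full-size pixel (283,239), almost in line with the finger tips in y and a little ahead of them. I'll project it.

```bash
python3 - <<'E'
from h import *
s=np.array([560/480,420/360])
for n,u,v,z in[('btn',243,205,.08),('hous',243,198,.068),('lidFL',108,169,.071),('lidFR',377,162,.071),('tip',244,227,.117)]:
    print(n,pt('w0',u*s[0],v*s[1],z,True))
print(pt('w0',283,239,None,True),env.sense()['position'])
E
```

```text
btn [0.51806776 0.10610875 0.08      ]
hous [0.51832375 0.10612154 0.068     ]
lidFL [0.5424062 0.2091276 0.071    ]
lidFR [0.54808727 0.00500937 0.071     ]
tip [0.52087286 0.10549483 0.117     ]
[0.52006209 0.10639866 0.08415744] [0.51625079 0.10567084 0.12101169]
```

```bash
python3 -m crank '[{"wx":0,"wy":0,"wz":0,"tx":0,"ty":0,"tz":-0.02,"hand":0},{"wx":0,"wy":0,"wz":0,"tx":0,"ty":0,"tz":-0.035,"hand":0},{"wx":0,"wy":0,"wz":0,"tx":0,"ty":0,"tz":-0.040,"hand":0},{"wx":0,"wy":0,"wz":0,"tx":0,"ty":0,"tz":-0.043,"hand":0},{"wx":0,"wy":0,"wz":0,"tx":0,"ty":0,"tz":-0.043,"hand":0}]'
```

```text
t: 2.45
position: [0.5173, 0.1055, 0.0796]
ee_rot: [[1.0, -0.001, 0.001], [-0.001, -1.0, -0.001], [0.001, 0.001, -1.0]]
force: [-2.3, -1.8, 4.3]
width: 0.0001
```

```bash
python3 -m crank '[{"wx":0,"wy":0,"wz":0,"tx":0,"ty":0,"tz":-0.002,"hand":0},{"wx":0,"wy":0,"wz":0,"tx":0,"ty":0,"tz":-0.003,"hand":0},{"wx":0,"wy":0,"wz":0,"tx":0,"ty":0,"tz":-0.003,"hand":0},{"wx":0,"wy":0,"wz":0,"tx":0,"ty":0,"tz":-0.003,"hand":0}]'
python3 - <<'E'
from h import *
p,_,_=snap('wrist','w1')
for z,n in((None,'s'),): 
  for v in(60,100,140,160,180,190): print(v,pt('w1',283,v,None,True))
E
```

```text
t: 2.78
position: [0.5176, 0.1056, 0.0779]
ee_rot: [[1.0, -0.001, 0.002], [-0.001, -1.0, -0.001], [0.002, 0.001, -1.0]]
force: [-4.5, -2.4, 13.0]
width: 0.0001
60 [0.61852691 0.10625076 0.10279952]
100 [0.60381422 0.10623534 0.11075683]
140 [0.59101405 0.1062268  0.11778601]
160 [0.58514214 0.1062242  0.12117932]
180 [0.57944046 0.10622451 0.12403904]
190 [0.57672175 0.10622413 0.12568746]
```

```bash
python3 -m crank '[{"wx":0,"wy":0,"wz":0,"tx":-0.005,"ty":0,"tz":0.01,"hand":0},{"wx":0,"wy":0,"wz":0,"tx":-0.01,"ty":0,"tz":0.025,"hand":0},{"wx":0,"wy":0,"wz":0,"tx":-0.01,"ty":0,"tz":0.037,"hand":0},{"wx":0,"wy":0,"wz":0,"tx":-0.01,"ty":0,"tz":0.037,"hand":0},{"wx":0,"wy":0,"wz":0,"tx":-0.01,"ty":0,"tz":0.037,"hand":0},{"wx":0,"wy":0,"wz":0,"tx":-0.01,"ty":0,"tz":0.037,"hand":0},{"wx":0,"wy":0,"wz":0,"tx":-0.01,"ty":0,"tz":0.037,"hand":0}]'
python3 - <<'E'
from h import *
np.set_printoptions(precision=3,suppress=True)
p,_,_=snap('wrist','w2')
for v in(20,60,100,140,160,180,190): print(v,pt('w2',283,v,None,True))
p,_,_=snap('scene','s2'); cv2.imwrite('pics/s2c.png',cv2.resize(p[180:300,260:420],None,fx=4,fy=4))
E
```

```text
t: 3.42
position: [0.5063, 0.1057, 0.1117]
ee_rot: [[1.0, -0.0, -0.001], [-0.0, -1.0, -0.0], [-0.001, 0.0, -1.0]]
force: [0.7, -0.7, -0.6]
width: -0.0003
20 [0.627 0.107 0.119]
60 [0.607 0.106 0.138]
100 [0.593 0.106 0.151]
140 [0.578 0.106 0.139]
160 [0.549 0.107 0.011]
180 [0.544 0.107 0.058]
190 [0.539 0.107 0.062]
```

View pics/s2c.png

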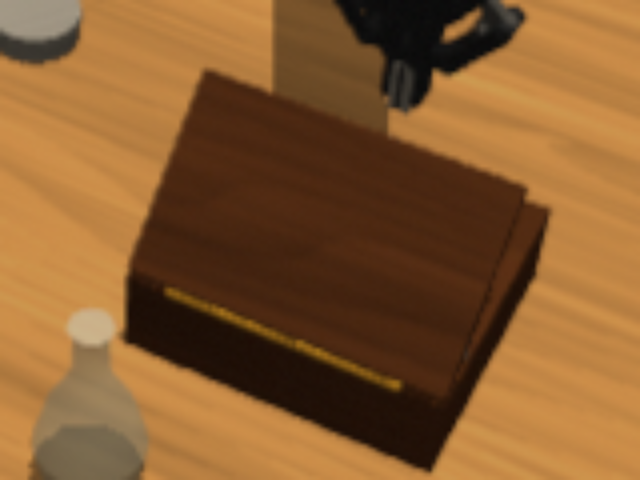

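The lid has popped: its edge is at x≈0.58, z≈0.15, which matches 0.75 rad. Next I push the edge back slowly with the shut fingers.

```bash
python3 -m crank '[{"wx":0,"wy":0,"wz":0,"tx":0.020,"ty":0,"tz":0,"hand":0},{"wx":0,"wy":0,"wz":0,"tx":0.040,"ty":0,"tz":0,"hand":0},{"wx":0,"wy":0,"wz":0,"tx":0.050,"ty":0,"tz":0,"hand":0},{"wx":0,"wy":0,"wz":0,"tx":0.056,"ty":0,"tz":0,"hand":0},{"wx":0,"wy":0,"wz":0,"tx":0.062,"ty":0,"tz":0.002,"hand":0},{"wx":0,"wy":0,"wz":0,"tx":0.068,"ty":0,"tz":0.005,"hand":0},{"wx":0,"wy":0,"wz":0,"tx":0.074,"ty":0,"tz":0.009,"hand":0},{"wx":0,"wy":0,"wz":0,"tx":0.080,"ty":0,"tz":0.013,"hand":0}]'
```

```text
t: 4.18
position: [0.5794, 0.1066, 0.1244]
ee_rot: [[1.0, 0.002, -0.015], [0.002, -1.0, -0.003], [-0.015, 0.003, -1.0]]
force: [-0.6, 1.2, 1.7]
width: -0.0003
```

```bash
python3 -m crank '[{"wx":0,"wy":0,"wz":0,"tx":0.006,"ty":0,"tz":0.003,"hand":0},{"wx":0,"wy":0,"wz":0,"tx":0.012,"ty":0,"tz":0.006,"hand":0},{"wx":0,"wy":0,"wz":0,"tx":0.018,"ty":0,"tz":0.009,"hand":0},{"wx":0,"wy":0,"wz":0,"tx":0.022,"ty":0,"tz":0.012,"hand":0}]'
python3 - <<'E'
from h import *
np.set_printoptions(precision=3,suppress=True)
p,_,_=snap('wrist','w3'); q,_,_=snap('side','d3')
cv2.imwrite('pics/m3.png',np.hstack([cv2.resize(p,(480,360)),cv2.resize(q[120:240,230:336],None,fx=3,fy=3)]))
E
```

```text
t: 4.52
position: [0.6083, 0.1074, 0.139]
ee_rot: [[1.0, 0.001, -0.0], [0.001, -1.0, 0.001], [-0.0, -0.001, -1.0]]
force: [-2.0, 0.0, 4.3]
width: 0.0
```

View pics/m3.png

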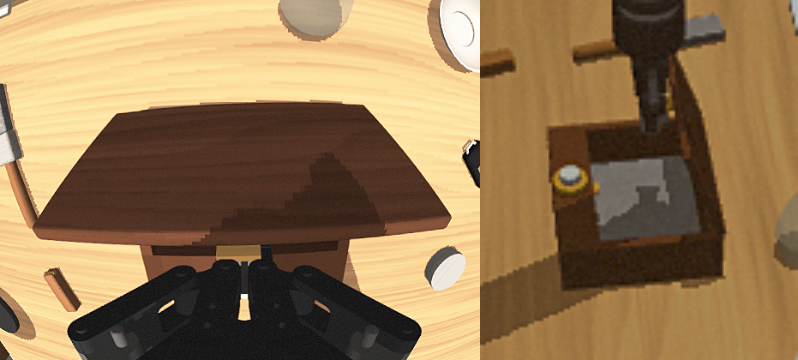

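The finger pushes the lid's edge and the lid is at about 1.1 rad. The inside of the box is visible and empty. Continuing.

```bash
python3 -m crank '[{"wx":0,"wy":0,"wz":0,"tx":0.005,"ty":0,"tz":0.002,"hand":0},{"wx":0,"wy":0,"wz":0,"tx":0.010,"ty":0,"tz":0.004,"hand":0},{"wx":0,"wy":0,"wz":0,"tx":0.015,"ty":0,"tz":0.006,"hand":0},{"wx":0,"wy":0,"wz":0,"tx":0.020,"ty":0,"tz":0.008,"hand":0},{"wx":0,"wy":0,"wz":0,"tx":0.025,"ty":0,"tz":0.009,"hand":0},{"wx":0,"wy":0,"wz":0,"tx":0.030,"ty":0,"tz":0.01,"hand":0},{"wx":0,"wy":0,"wz":0,"tx":0.035,"ty":0,"tz":0.01,"hand":0},{"wx":0,"wy":0,"wz":0,"tx":0.040,"ty":0,"tz":0.01,"hand":0}]'
```

```text
t: 5.28
position: [0.6504, 0.1083, 0.15]
ee_rot: [[1.0, 0.001, 0.004], [0.001, -1.0, 0.003], [0.004, -0.003, -1.0]]
force: [-1.5, 1.8, 12.0]
width: 0.0001
```

```bash
python3 -m crank '[{"wx":0,"wy":0,"wz":0,"tx":0.004,"ty":0,"tz":0,"hand":0},{"wx":0,"wy":0,"wz":0,"tx":0.008,"ty":0,"tz":0,"hand":0},{"wx":0,"wy":0,"wz":0,"tx":0.012,"ty":0,"tz":0,"hand":0},{"wx":0,"wy":0,"wz":0,"tx":0.016,"ty":0,"tz":0,"hand":0},{"wx":0,"wy":0,"wz":0,"tx":0.020,"ty":0,"tz":0,"hand":0},{"wx":0,"wy":0,"wz":0,"tx":0.023,"ty":0,"tz":0,"hand":0},{"wx":0,"wy":0,"wz":0,"tx":0.025,"ty":0,"tz":0,"hand":0}]'
```

```text
t: 5.87
position: [0.6696, 0.1061, 0.1472]
ee_rot: [[1.0, 0.001, -0.011], [0.001, -1.0, -0.001], [-0.011, 0.001, -1.0]]
force: [-16.1, -0.5, 14.2]
width: -0.0001
```

```bash
python3 - <<'E'
from h import *
np.set_printoptions(precision=3,suppress=True)
p,_,_=snap('scene','s4'); q,_,_=snap('side','d4')
cv2.imwrite('pics/m4.png',np.hstack([cv2.resize(p[140:300,270:410],None,fx=3,fy=3)[:420],cv2.resize(q[90:230,230:350],None,fx=3,fy=3)]))
print(env.sense()['force'])
E
```

```text
[-11.377   0.755  12.533]
```

View pics/m4.png

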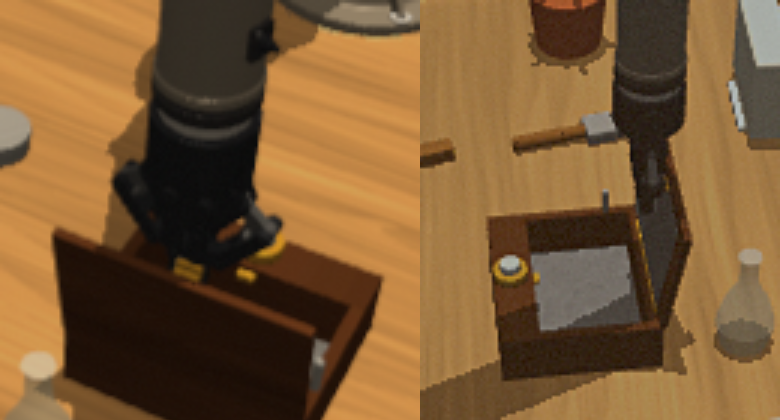

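The scene crop shows the lid's back face, and the lid looks nearly upright or just past it. I'll measure its angle from depth.

```bash
cat >> h.py <<'E'
def lid(f):
    P=np.array([pt(f,u,v,r=0) for u in range(300,366,3) for v in range(220,290,2)])
    P=P[(P[:,2]>.085)&(P[:,2]<.18)&(P[:,0]>.64)&(P[:,0]<.74)&(P[:,1]>.02)&(P[:,1]<.19)]
    A=np.c_[P[:,1:],np.ones(len(P))]
    for _ in range(3):
        c=np.linalg.lstsq(A,P[:,0],rcond=None)[0]; k=abs(A@c-P[:,0])<.006; A,P=A[k],P[k]
    return len(P),c,'angle',np.pi/2+np.arctan(c[1])
E
python3 -c "
from h import *
print(lid('s4'))"
```

```text
(249, array([-0.03289156,  0.17958839,  0.67369477]), 'angle', np.float64(1.7484905475482428))
  return _methods._mean(a, axis=axis, dtype=dtype,
  ret = ret.dtype.type(ret / rcount)
```

The lid measures 1.748 rad, so it is at the stop. I'll back off and head for the key (about 0.621, -0.216, yaw about 47°).

```bash
python3 -m crank '[{"wx":0,"wy":0,"wz":0,"tx":-0.004,"ty":0,"tz":0,"hand":0},{"wx":0,"wy":0,"wz":0,"tx":-0.015,"ty":0,"tz":0,"hand":0},{"wx":0,"wy":0,"wz":0,"tx":-0.04,"ty":0,"tz":0.01,"hand":0},{"wx":0,"wy":0,"wz":0,"tx":-0.06,"ty":0,"tz":0.03,"hand":0},{"wx":0,"wy":0,"wz":0,"tx":-0.06,"ty":0,"tz":0.06,"hand":0},{"wx":0,"wy":0,"wz":0,"tx":-0.06,"ty":0,"tz":0.09,"hand":0},{"wx":0,"wy":0,"wz":0,"tx":-0.06,"ty":-0.03,"tz":0.1,"hand":0},{"wx":0,"wy":0,"wz":0,"tx":-0.06,"ty":-0.07,"tz":0.1,"hand":0.085}]'
python3 -m crank '[{"wx":0,"wy":0,"wz":6,"tx":0,"ty":-0.04,"tz":0,"hand":0.085},{"wx":0,"wy":0,"wz":12,"tx":0,"ty":-0.08,"tz":0,"hand":0.085},{"wx":0,"wy":0,"wz":18,"tx":0,"ty":-0.12,"tz":0,"hand":0.085},{"wx":0,"wy":0,"wz":24,"tx":0,"ty":-0.16,"tz":0,"hand":0.085},{"wx":0,"wy":0,"wz":30,"tx":0,"ty":-0.2,"tz":-0.02,"hand":0.085},{"wx":0,"wy":0,"wz":36,"tx":0,"ty":-0.235,"tz":-0.05,"hand":0.085},{"wx":0,"wy":0,"wz":42,"tx":0.003,"ty":-0.252,"tz":-0.08,"hand":0.085},{"wx":0,"wy":0,"wz":47,"tx":0.007,"ty":-0.252,"tz":-0.11,"hand":0.085}]'
python3 -m crank '[{"wx":0,"wy":0,"wz":0,"tx":0,"ty":0,"tz":-0.03,"hand":0.085},{"wx":0,"wy":0,"wz":0,"tx":0,"ty":0,"tz":-0.04,"hand":0.085},{"wx":0,"wy":0,"wz":0,"tx":0,"ty":0,"tz":-0.04,"hand":0.085}]'
python3 - <<'E'
from h import *
p,_,_=snap('wrist','w5'); snap('scene','s5'); print(lid('s5'),env.sense()['position'])
E
```

```text
t: 6.63
position: [0.615, 0.0403, 0.2507]
ee_rot: [[1.0, 0.008, 0.006], [0.008, -1.0, 0.003], [0.006, -0.003, -1.0]]
force: [1.3, -0.8, -0.7]
width: 0.0108
t: 7.3
position: [0.6177, -0.226, 0.1343]
ee_rot: [[0.686, 0.727, -0.004], [0.727, -0.686, -0.006], [-0.006, 0.001, -1.0]]
force: [-0.8, -0.8, -0.5]
width: 0.0852
t: 7.55
position: [0.6173, -0.2158, 0.093]
ee_rot: [[0.682, 0.731, -0.008], [0.731, -0.682, 0.002], [-0.004, -0.008, -1.0]]
force: [-0.1, -0.2, -0.1]
width: 0.085
(250, array([-0.03651534,  0.18216585,  0.67341504]), 'angle', np.float64(1.7509863520187443)) [ 0.62107034 -0.2159612   0.09794443]
  return _methods._mean(a, axis=axis, dtype=dtype,
  ret = ret.dtype.type(ret / rcount)
```

View pics/w5.png

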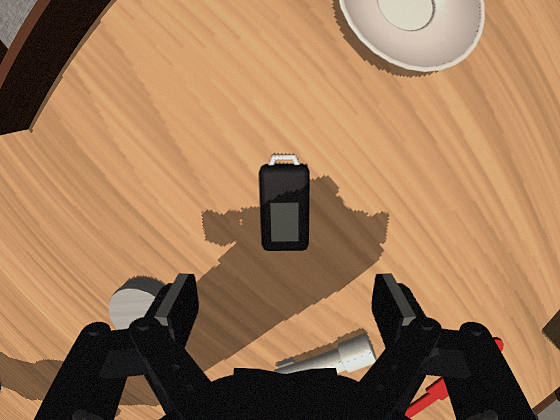

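The lid stays at 1.75 rad. The key is centred at about (285,207), square to the jaws, loop up. The tin at (138,302) lies below the left finger in the picture, so I'll check clearance.

```bash
python3 - <<'E'
from h import *
print(pt('w5',285,207,.016,True),pt('w5',285,165,.016,True),pt('w5',284.5,249,.016,True),pt('w5',138,302,.024,True), env.sense()['position'])
E
```

```text
[ 0.62597259 -0.2069865   0.016     ] [ 0.64666163 -0.18480403  0.016     ] [ 0.60314029 -0.23092306  0.016     ] [ 0.47751507 -0.18183882  0.024     ] [ 0.62107034 -0.2159612   0.09794443]
```

```bash
python3 -m crank '[{"wx":0,"wy":0,"wz":0,"tx":0.003,"ty":0.004,"tz":-0.03,"hand":0.085},{"wx":0,"wy":0,"wz":0,"tx":0.004,"ty":0.007,"tz":-0.06,"hand":0.085},{"wx":0,"wy":0,"wz":0,"tx":0.004,"ty":0.007,"tz":-0.08,"hand":0.085},{"wx":0,"wy":0,"wz":0,"tx":0.004,"ty":0.007,"tz":-0.090,"hand":0.085},{"wx":0,"wy":0,"wz":0,"tx":0.004,"ty":0.007,"tz":-0.094,"hand":0.085},{"wx":0,"wy":0,"wz":0,"tx":0.004,"ty":0.007,"tz":-0.094,"hand":0.085}]'
python3 -m crank '[{"wx":0,"wy":0,"wz":0,"tx":0,"ty":0,"tz":0,"hand":0.02},{"wx":0,"wy":0,"wz":0,"tx":0,"ty":0,"tz":0,"hand":0.02},{"wx":0,"wy":0,"wz":0,"tx":0,"ty":0,"tz":0,"hand":0.02},{"wx":0,"wy":0,"wz":0,"tx":0,"ty":0,"tz":0,"hand":0.02},{"wx":0,"wy":0,"wz":0,"tx":0,"ty":0,"tz":0,"hand":0.02},{"wx":0,"wy":0,"wz":0,"tx":0,"ty":0,"tz":0,"hand":0.02},{"wx":0,"wy":0,"wz":0,"tx":0,"ty":0,"tz":0,"hand":0.02},{"wx":0,"wy":0,"wz":0,"tx":0,"ty":0,"tz":0,"hand":0.02}]'
```

```text
t: 8.15
position: [0.6256, -0.2093, 0.0044]
ee_rot: [[0.682, 0.731, 0.002], [0.731, -0.682, -0.001], [0.0, 0.002, -1.0]]
force: [-0.0, -0.2, 1.5]
width: 0.085
t: 8.82
position: [0.6258, -0.2094, 0.0048]
ee_rot: [[0.682, 0.731, 0.002], [0.731, -0.682, -0.001], [0.001, 0.002, -1.0]]
force: [-1.0, 0.1, 5.7]
width: 0.0343
```

```bash
python3 -m crank '[{"wx":0,"wy":0,"wz":0,"tx":0,"ty":0,"tz":0.02,"hand":0.02},{"wx":0,"wy":0,"wz":0,"tx":0,"ty":0,"tz":0.05,"hand":0.02},{"wx":0,"wy":0,"wz":0,"tx":0,"ty":0,"tz":0.08,"hand":0.02},{"wx":0,"wy":0,"wz":-5,"tx":0,"ty":0,"tz":0.12,"hand":0.02},{"wx":0,"wy":0,"wz":-11,"tx":-0.005,"ty":0.02,"tz":0.15,"hand":0.02},{"wx":0,"wy":0,"wz":-17,"tx":-0.01,"ty":0.05,"tz":0.17,"hand":0.02},{"wx":0,"wy":0,"wz":-23,"tx":-0.015,"ty":0.085,"tz":0.18,"hand":0.02},{"wx":0,"wy":0,"wz":-29,"tx":-0.02,"ty":0.12,"tz":0.18,"hand":0.02}]'
python3 -m crank '[{"wx":0,"wy":0,"wz":-6,"tx":-0.005,"ty":0.035,"tz":0,"hand":0.02},{"wx":0,"wy":0,"wz":-12,"tx":-0.01,"ty":0.07,"tz":0,"hand":0.02},{"wx":0,"wy":0,"wz":-18,"tx":-0.01,"ty":0.105,"tz":0,"hand":0.02},{"wx":0,"wy":0,"wz":-18,"tx":-0.01,"ty":0.14,"tz":0,"hand":0.02},{"wx":0,"wy":0,"wz":-18,"tx":-0.01,"ty":0.17,"tz":0,"hand":0.02},{"wx":0,"wy":0,"wz":-18,"tx":-0.01,"ty":0.195,"tz":0,"hand":0.02},{"wx":0,"wy":0,"wz":-18,"tx":-0.01,"ty":0.195,"tz":-0.02,"hand":0.02},{"wx":0,"wy":0,"wz":-18,"tx":-0.01,"ty":0.195,"tz":-0.04,"hand":0.02}]'
python3 - <<'E'
from h import *
s=env.sense();p,_,m=snap('wrist','w6'); print(s['position'],m['cam_to_world'][:3,3],s['width'])
E
```

```text
t: 9.48
position: [0.6061, -0.0885, 0.1866]
ee_rot: [[0.953, 0.302, 0.006], [0.302, -0.953, -0.001], [0.005, 0.003, -1.0]]
force: [1.5, 0.0, -1.5]
width: 0.0347
t: 10.15
position: [0.5951, 0.1094, 0.144]
ee_rot: [[1.0, 0.005, 0.003], [0.005, -1.0, 0.002], [0.003, -0.002, -1.0]]
force: [-0.7, -1.3, -0.9]
width: 0.0342
[0.5950762  0.10944451 0.1440223 ] [0.67963978 0.109763   0.28687783] 0.03422748549641047
```

View pics/w6.png

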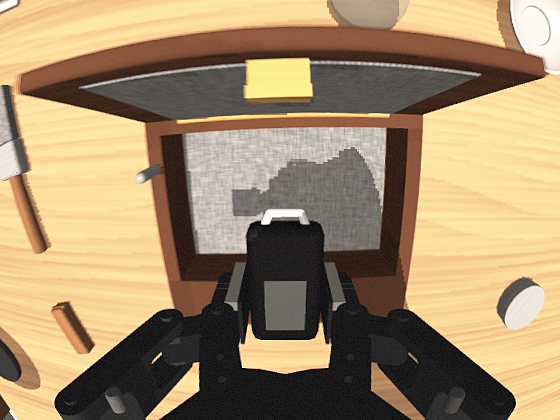

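The key is held level, loop towards the hinge. The wrist camera sits 85 mm ahead of the TCP on the +x side, so lowering in this pose would bring it to the lid. I'll turn the hand 90° first, after checking the last joint's margin.

```bash
python3 -c "
from h import *
print(env.sense()['q'])"
```

```text
[   1.82947915   23.9343346   -20.78277627   99.9525379     9.68798212
   58.26716457 -112.32585361]
```

```bash
python3 -m crank '[{"wx":0,"wy":0,"wz":7,"tx":0.003,"ty":-0.004,"tz":0.01,"hand":0.02},{"wx":0,"wy":0,"wz":14,"tx":0.003,"ty":-0.004,"tz":0.01,"hand":0.02},{"wx":0,"wy":0,"wz":21,"tx":0.003,"ty":-0.004,"tz":0.01,"hand":0.02},{"wx":0,"wy":0,"wz":28,"tx":0.003,"ty":-0.004,"tz":0.01,"hand":0.02},{"wx":0,"wy":0,"wz":35,"tx":0.003,"ty":-0.004,"tz":0.01,"hand":0.02},{"wx":0,"wy":0,"wz":42,"tx":0.003,"ty":-0.004,"tz":0.01,"hand":0.02},{"wx":0,"wy":0,"wz":49,"tx":0.003,"ty":-0.004,"tz":0.01,"hand":0.02},{"wx":0,"wy":0,"wz":56,"tx":0.003,"ty":-0.004,"tz":0.01,"hand":0.02}]'
python3 -m crank '[{"wx":0,"wy":0,"wz":7,"tx":0,"ty":0,"tz":0,"hand":0.02},{"wx":0,"wy":0,"wz":14,"tx":0,"ty":0,"tz":0,"hand":0.02},{"wx":0,"wy":0,"wz":21,"tx":0,"ty":0,"tz":0,"hand":0.02},{"wx":0,"wy":0,"wz":28,"tx":0,"ty":0,"tz":0,"hand":0.02},{"wx":0,"wy":0,"wz":34,"tx":0,"ty":0,"tz":0,"hand":0.02},{"wx":0,"wy":0,"wz":34,"tx":0,"ty":0,"tz":0,"hand":0.02}]'
```

```text
t: 10.87
position: [0.5974, 0.1012, 0.1534]
ee_rot: [[0.555, 0.832, -0.001], [0.832, -0.555, -0.001], [-0.001, -0.0, -1.0]]
force: [-0.3, -0.1, -0.4]
width: 0.034
t: 11.37
position: [0.5974, 0.1011, 0.1532]
ee_rot: [[-0.001, 1.0, -0.001], [1.0, 0.001, -0.0], [-0.0, -0.001, -1.0]]
force: [0.1, 0.5, -0.8]
width: 0.0344
```

```bash
python3 -m crank '[{"wx":0,"wy":0,"wz":0,"tx":0.004,"ty":0,"tz":-0.03,"hand":0.02},{"wx":0,"wy":0,"wz":0,"tx":0.004,"ty":0,"tz":-0.055,"hand":0.02},{"wx":0,"wy":0,"wz":0,"tx":0.004,"ty":0,"tz":-0.08,"hand":0.02},{"wx":0,"wy":0,"wz":0,"tx":0.004,"ty":0,"tz":-0.105,"hand":0.02},{"wx":0,"wy":0,"wz":0,"tx":0.004,"ty":0,"tz":-0.12,"hand":0.02},{"wx":0,"wy":0,"wz":0,"tx":0.004,"ty":0,"tz":-0.127,"hand":0.02},{"wx":0,"wy":0,"wz":0,"tx":0.004,"ty":0,"tz":-0.132,"hand":0.02},{"wx":0,"wy":0,"wz":0,"tx":0.004,"ty":0,"tz":-0.132,"hand":0.02}]'
python3 -m crank '[{"wx":0,"wy":0,"wz":0,"tx":0,"ty":0,"tz":-0.002,"hand":0.02},{"wx":0,"wy":0,"wz":0,"tx":0,"ty":0,"tz":-0.004,"hand":0.02},{"wx":0,"wy":0,"wz":0,"tx":0,"ty":0,"tz":-0.004,"hand":0.02}]'
```

```text
t: 12.03
position: [0.6017, 0.1019, 0.0212]
ee_rot: [[0.001, 1.0, -0.0], [1.0, -0.001, -0.0], [-0.0, -0.0, -1.0]]
force: [-0.2, 0.1, -1.2]
width: 0.0343
t: 12.28
position: [0.6022, 0.102, 0.0181]
ee_rot: [[0.0, 1.0, 0.001], [1.0, -0.0, 0.0], [0.0, 0.001, -1.0]]
force: [-0.0, -0.8, -0.0]
width: 0.034
```

```bash
python3 -m crank '[{"wx":0,"wy":0,"wz":0,"tx":0,"ty":0,"tz":-0.0015,"hand":0.02},{"wx":0,"wy":0,"wz":0,"tx":0,"ty":0,"tz":-0.003,"hand":0.02},{"wx":0,"wy":0,"wz":0,"tx":0,"ty":0,"tz":-0.003,"hand":0.02}]'
python3 -m crank '[{"wx":0,"wy":0,"wz":0,"tx":0,"ty":0,"tz":0,"hand":0.042},{"wx":0,"wy":0,"wz":0,"tx":0,"ty":0,"tz":0,"hand":0.055},{"wx":0,"wy":0,"wz":0,"tx":0,"ty":0,"tz":0,"hand":0.055},{"wx":0,"wy":0,"wz":0,"tx":0,"ty":0,"tz":0,"hand":0.055}]'
python3 -m crank '[{"wx":0,"wy":0,"wz":0,"tx":0,"ty":0,"tz":0.02,"hand":0.055},{"wx":0,"wy":0,"wz":0,"tx":0,"ty":0,"tz":0.05,"hand":0.055},{"wx":0,"wy":0,"wz":0,"tx":0,"ty":0,"tz":0.09,"hand":0.055},{"wx":0,"wy":0,"wz":0,"tx":0,"ty":0,"tz":0.13,"hand":0.055},{"wx":0,"wy":0,"wz":0,"tx":-0.03,"ty":0,"tz":0.16,"hand":0.055},{"wx":0,"wy":0,"wz":0,"tx":-0.07,"ty":0,"tz":0.18,"hand":0.055},{"wx":0,"wy":0,"wz":0,"tx":-0.11,"ty":0,"tz":0.18,"hand":0.055},{"wx":0,"wy":0,"wz":0,"tx":-0.11,"ty":0,"tz":0.18,"hand":0.055}]'
python3 - <<'E'
from h import *
p,_,_=snap('scene','s7'); q,_,_=snap('side','d7'); print(lid('s7'))
cv2.imwrite('pics/m7.png',np.vstack([np.hstack([p,q])[:, :]])[:, :] if 0 else np.hstack([cv2.resize(q,(480,360)),cv2.resize(q[140:230,245:325],None,fx=4,fy=4)]))
o=[np.load(f'pics/{a}.npz')['p'] for a in('d0','d7')]
E
```

```text
t: 12.53
position: [0.6021, 0.102, 0.0148]
ee_rot: [[0.0, 1.0, 0.001], [1.0, -0.0, 0.0], [0.0, 0.001, -1.0]]
force: [0.8, 0.1, 1.4]
width: 0.0345
t: 12.87
position: [0.6016, 0.1019, 0.0143]
ee_rot: [[0.0, 1.0, 0.0], [1.0, -0.0, -0.0], [-0.0, 0.0, -1.0]]
force: [-0.4, 0.3, -0.1]
width: 0.0553
t: 13.53
position: [0.4835, 0.102, 0.1938]
ee_rot: [[-0.004, 1.0, -0.006], [1.0, 0.004, -0.006], [-0.006, -0.006, -1.0]]
force: [-0.6, -0.6, -0.9]
width: 0.0551
(254, array([-0.03281184,  0.18202838,  0.6730499 ]), 'angle', np.float64(1.7508532919317341))
  return _methods._mean(a, axis=axis, dtype=dtype,
  ret = ret.dtype.type(ret / rcount)
```

View pics/m7.png

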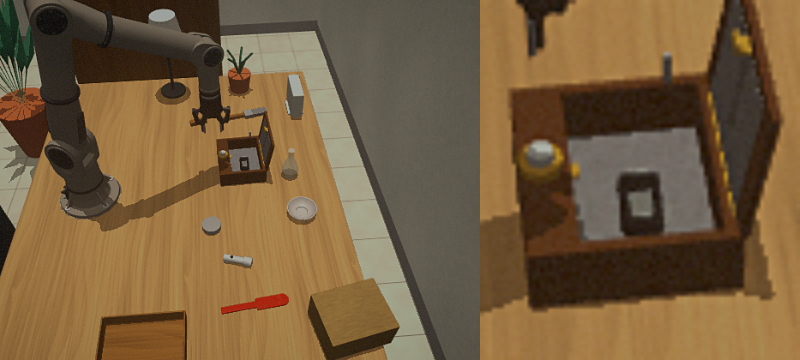

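The key lies in the box (side pixel about 285,191), the lid is open at 1.75 rad, and the arm is clear. Now a quick height check, then I hand the job in.

```bash
python3 - <<'E'
from h import *
for v in(187,191,195): print(pt('d7',285,v,r=1))
for n,u,v in[('tin',247,262),('dish',352,245)]: print(n,pt('d0',u,v),pt('d7',u,v))
env.sign_off()
E
```

```text
[0.60215894 0.11065905 0.02277635]
[0.60051108 0.08954791 0.02458551]
[0.5989943  0.07035289 0.02476046]
tin [ 0.46162521 -0.20073089  0.02360116] [ 0.46161927 -0.20062941  0.02346647]
dish [ 0.79384974 -0.1479285   0.00371819] [ 0.79374813 -0.14830047  0.00419343]
the job is handed in; nothing more can be done
```

The job is handed in: the key box is open and the car key is lying flat inside it. It took about 14 s of the 64 s allowed.

- **Lid:** I pressed the button with about 13 N and the lid popped up. I then eased it back with the shut fingers at roughly 0.5 rad/s until it reached its stop. It measured 1.75 rad there, and again after the key was placed.
- **Key:** I picked it up across its width. I turned the hand 90° before lowering it, because the wrist camera would otherwise have come very close to the lid. I set the key on the floor and let go.
- **Last checks:** The key's top face measures 13–15 mm above the box floor, against a nominal 16 mm, so it is flat and roughly central, at about x 0.60, y 0.09–0.10. The arm is clear of everything.
- **Other things on the cabinet:** The tin and dish measured within 1 mm of where they started. I only checked the others by eye in the last picture. The flashlight, shoehorn, vase and brush looked in place. I did not check the seal case, which lies by the arm in that picture.

No check failed. An upward force of 12–14 N showed on the tool while pushing the lid to its stop. It is well below the limits, and I did not track down its cause.

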